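# Set the drilling jig and clip on its chip hood

## Task

On the drilling jig, flip up the red cam lever, slide the carriage along its rail until its red pointer is on the pencil mark on the oak blank, and flip the lever down flat again so that the carriage is locked there. Then set the orange chip hood squarely over the carriage's locating pins, push it straight down until both spring clips snap over its rim, and finish while still holding it pressed firmly down, with its rubber seal squeezed, as you would for drilling: do not let go. Leave the mallet, the gouge and the rosette where they are.

Things in the scene. Friction and masses are not known exactly. Their poses are not given: they have to be found in the camera images.
- jig: The drilling jig, fixed to the bench: a 360 mm aluminium rail along its own y, 44 mm wide, 30 mm high, with a 10 mm steel guide bar on it up to 50 mm between grey end blocks 55 mm high; on its +x side an oak blank 130 x 340 x 25 mm under two low dark bars. Origin: middle of the rail at bench level, z up. The carriage on it carries the lever, pointer, seat, clips and seal
- carriage (a joint): Travel of the blue carriage along the rail, m, growing towards the jig's +y, 0 at mid-rail, stops at -0.11 and +0.11. The carriage is 76 mm long along the rail, 50 mm high over the rail, with an aluminium plate reaching over the blank. It slides with about 2 N when the lever is up and is clamped (over 20 N) when the lever lies flat
- lever (a joint): Angle of the red cam lever, rad: 0 lies flat, pointing to the jig's -x (carriage locked); grows as the tip is lifted; the carriage is free above about 0.7, stop at 1.45, almost upright. It stays where it is left and takes about 5 N at the tip. Swings in the vertical plane across the rail
- lever_pivot (a point): Axis of the lever (along the jig's y), on the rail's centre line, 64 mm above the bench, between two blue cheeks 30 mm apart outside, tops 77 mm above the bench
- lever_grip (a point): Point to take on the lever handle, 70 mm from the pivot and moving with the lever; when flat it is 69 mm above the bench with nothing beneath it. The handle is a straight bar 14 mm wide (along the jig's y) and 10 mm thick whose rounded tip is 26 mm farther out
- pointer (a point): Tip of the red pointer on the carriage's +x edge, 28 mm above the bench; carriage position is read here
- mark: Pencil line across the blank, 24 mm long (along its x), 2.6 mm wide, with a crow's foot at its far end, on top of the blank; origin in its middle. Its y axis runs along the rail: the pointer is on the mark when they have the same place along that axis. It lies 15 mm beyond the pointer tip across the rail
- seat (a point): Centre of the hood's seat, on top of the carriage plate, 46 mm above the bench, axes as the jig's. Four round-nosed steel locating pins (10 mm thick, 26 mm high, at +-16 mm in x and y) stand round it, with a brass bush between and a black square rubber frame outside, its free top 9 mm above the seat
- hood: Orange chip hood, loose, standing upright on its open foot, about 0.12 kg. Square skirt 50 x 50 mm, 34 mm high, inside 46 mm wide, 31 mm deep; rim lip at the foot 54 mm (x) by 56 mm (y), 4 mm high; round neck 34 mm thick from 34 to 72 mm height, flat on top: the place to hold or press. Black hose stub out to 50 mm on +x at 17 mm height. Origin: centre of the foot, z up
- seal (a joint): How far the rubber frame is squeezed, m: 0 free, about 0.0015 with the hood clipped on but not pressed, stop at 0.005, reached with a steady push of about 12 N. The hood's foot is then 4 mm above the seat
- clip_left (a joint): Steel spring clip on the seat's +y side, rad: 0 at rest, bent outwards about 0.15 as the hood's lip passes. Its tab stands 25 mm above the seat, up to 40 mm out from its centre. Its nose overhangs the lip by 3 mm: the lip meets it with the foot 18 mm above the seat and passes at 12 mm with 12 to 22 N of push for both clips; then the force drops
- clip_right (a joint): The same clip on the seat's -y side. The hood fits either way round, its y axis along the jig's y; its skirt goes round the four pins, entering with the foot 26 mm above the seat
- mallet: Bystander: dark round carver's mallet standing on its head, 88 mm thick, 238 mm high; origin: centre of its foot
- gouge: Bystander: gouge lying on the bench, 250 mm long along its x (pale handle to -x), 29 mm high; origin: near its middle on the bench
- rosette: Bystander: carved wooden rosette, 76 mm across, 24 mm high, lying on the bench; origin: centre of its underside
Things that resemble listed ones, but are neither listed nor needed, are in the scene too. Several things look just like the hood: the one meant starts nearest to the robot's base.

How it is judged:
By the outcome, as a careful person would: the job done as asked, in the order asked, and still so for the second after the job is handed in, while the arm keeps its last pose, push and grip.
It also fails if it takes over 72 s, if anything falls off the work surface, if the arm or the gripper's body presses on something with over 40 N, if the wrist force passes 120 N, or if a joint passes its speed limit or range.

## Robot

A 6-joint arm with a two-finger parallel gripper is mounted at the origin on the work surface. World frame = base frame: x ahead of the robot, y to its left, z up, the work surface at z = 0. Lengths are in m, angles in rad, forces in N, time in s.
With the tool pointing down it reaches from about 0.325 to 0.9 m from the base axis. Payload 3.5 kg.
Tool frame: the origin (TCP) lies on the centre line of the jaws, within the pads' length; the fingertips stand 14 mm ahead of it and the grasp point (between the pads) lies 5 mm behind it; z points along the fingers, y is the line along which they close (so a half turn about z gives the same grasp; the last joint's range is limited). The gripper opens to 85 mm and grips with 20 to 120 N. Pads are 22 mm wide; open, the fingers measure 114 mm over their backs; the gripper's body (76 mm by 85 mm) begins 54 mm behind the grasp point. The pads swing forward as they close: fully open they stand 13 mm farther back than shut.
Start: joints at [-1.232, 0.276, -0.026, 1.268, 0, 1.467], TCP at [0.267, -0.565, 0.214] pointing down, gripper open.
Joint ranges: [-3.12, 3.12], [-0.85, 1.88], [-1.08, 1.24], [-1.95, 2.15], [-1.57, 1.53], [-3.14, 3.14]. Speed limits (rad/s): [2.57, 2.57, 3.14, 3.14, 3.14, 3.14].

## Interface

Orientations are given as [roll, pitch, yaw] about the fixed x, y, z axes, in that order (R = Rz(yaw) Ry(pitch) Rx(roll)).
In Python, from bench import manip, cams, order gives the robot as it stands.
- The arm moves only by the tool carry_out, never from a script. Its argument "rows" is a list of rows, each an object with "slide": the shift along the tool's x, y, z normalised to -1 to 1, where 1 is 0.12 m, a list of three; "twist": the turn, a rotation vector about the tool's x, y, z normalised to -1 to 1, where 1 is 2 pi rad, a list of three. A call has 1 to 20 rows; each row shifts and turns the commanded pose from where the row before left it, along the tool's axes as they then stand; what a row does not reach is not made up. A row lasts 1/12 s, in which the tool goes at most 41.7 mm and 7.16 degrees, less where a joint would pass 70% of its speed; a pose out of reach is approached as far as the arm can. A call with a number of a shift or a turn outside -1 to 1 is refused whole. A call with a gripper value outside its range is refused whole. "gripper" is the closure, from 0 (fully open) to 1 (shut), set as the call begins (left out, the last holds). The fingers move at their own pace and stop on an object; "squeeze" is the grip in N (left out, the last holds). Time passes only in rows, so rows that do not move let the fingers close. It gives the time, the measured TCP pose, the force, the opening and the grip force at its end, in the units of the state.
- manip.get_obs(): the state, without advancing time (a new reading comes with each control period).
- cams.camera(name): name is "side" or "top" or "wrist"; returns a dict with "pixels" (400x640x3 uint8, red, green, blue), "depth" (400x640 float32, m along the optical axis (not along the pixel's ray), 0 where there is no reading), "intrinsics" (3x3 intrinsics, pixels), "origin" and "orientation" of the camera in the world; the wrist camera has in their place "T_tool_cam" (4x4, takes a point from camera to tool coordinates, whose origin is the TCP and whose axes are the flange's). Camera axes: x right, y down, z forward; pixel columns grow to the right and rows downward; lengths in m; the calibration is good to about 2 mm. A picture is of the moment at which its call begins: read the wrist's pose just before it.
- order.job_done(): hands the job in; it is judged then, once.
Trained networks look in a picture, given as the dict that the camera call returned (one of the last four; its "shot" number tells which), for a name from the list of things; names that differ only in an ending like _2 or _b are one class to them, and where a whole thing is asked for, a point or a joint stands for the part that bears it (a point fixed in the world has none). Each returns a list of dicts, best first, with "p" (0 to 1); they miss things now and then, are a little off and sometimes report something else, mostly with a low value. They report only what shows in the picture. A call takes as long as a camera call. They do not tell look-alikes from the thing itself.
- cams.recognise(name, picture): "centre" ([column, row] in pixels, amid what is visible of it).
The state is a dict: "t": time; "joint_positions": joint angles; "dq": joint speeds; "joint_efforts": joint torques, N m; "ee_pos": TCP position; "eef_rot": TCP orientation; "contact_force": force on the tool from outside, world axes, zero at the start; "torque": the same for the moment, N m; "grip_width": finger opening in m; "gripper_force": force on a finger pad.
Only numpy, scipy, OpenCV 4.12 (cv2) and the standard library are available. Lean on these libraries where they do the work, as an engineer would, in place of code of your own. Each camera call takes 0.05 s, during which the arm holds its last target. There are 200 camera calls.

## Working session

There is one attempt and no reset: what is moved stays moved. The work goes in short steps, Python scripts to look and compute and a tool call to move; the robot and the scene stay as the last step left them, time stands still between calls to the robot, and variables do not carry over. Pictures are saved under pics/ and viewed, at most 10 in all, crops included, and the job is handed in when it is done.

Besides the shell and the picture viewer there is one more tool, called after "Call:" by a JSON object that holds its "fn" and its "kwargs". carry_out: Moves the arm, as the interface text tells. Scaled input: -1 to 1 covers 0.12 m each way for a shift and 2 pi rad each way for a turn. Its arguments: {"type":"object","properties":{"rows":{"type":"array","items":{"type":"object","properties":{"slide":{"type":"array","items":{"type":"number"}},"twist":{"type":"array","items":{"type":"number"}}}}},"gripper":{"type":"number"},"squeeze":{"type":"number"}},"required":["rows"]}

```bash
mkdir -p pics
cat > h.py <<'E'
import numpy as np, cv2
from bench import manip, cams, order
from scipy.spatial.transform import Rotation as R
def snap(name,save=None):
    o=manip.get_obs(); c=cams.camera(name)
    if name=="wrist":
        T=np.eye(4); T[:3,:3]=R.from_euler('xyz',o['eef_rot']).as_matrix(); T[:3,3]=o['ee_pos']
        T=T@np.array(c['T_tool_cam'])
    else:
        T=np.eye(4); q=np.array(c['orientation']); 
        T[:3,:3]=q if q.shape==(3,3) else (R.from_euler('xyz',q).as_matrix() if q.size==3 else R.from_quat(q).as_matrix())
        T[:3,3]=c['origin']
    c['T']=T
    if save: cv2.imwrite('pics/'+save,c['pixels'][:,:,::-1])
    return c
def pt(c,uv,z=None):
    """world point of pixel: by depth, or on plane z"""
    K=np.array(c['intrinsics']); u,v=uv
    r=np.array([(u-K[0,2])/K[0,0],(v-K[1,2])/K[1,1],1.])
    T=c['T']
    if z is None:
        d=np.array(c['depth'])[int(v)-1:int(v)+2,int(u)-1:int(u)+2]; d=np.median(d[d>0]) if (d>0).any() else np.nan
    else: d=(z-T[2,3])/(T[:3,:3]@r)[2]
    return T[:3,:3]@(r*d)+T[:3,3]
def px(c,p):
    K=np.array(c['intrinsics']); q=c['T'][:3,:3].T@(np.array(p)-c['T'][:3,3]); q=K@q; return q[:2]/q[2]
E
python3 - <<'E'
from h import *
for n in("top","side"):
    c=snap(n,n+'0.png'); print(n,c['origin'],c['orientation'],np.array(c['intrinsics']).tolist())
    for k in("jig","carriage","lever","lever_grip","lever_pivot","pointer","mark","seat","hood","clip_left","mallet","gouge","rosette"):
        print(k,[(round(d['p'],2),np.round(d['centre']).tolist(),np.round(pt(c,d['centre']),3).tolist()) for d in cams.recognise(k,c)[:4]])
print(manip.get_obs())
E
```

```text
top [0.30496041 0.07950336 1.67546791] [-2.9807008   0.00407228 -1.55494743] [[475.72574408509183, 0.0, 326.68170504658104], [0.0, 475.72574408509183, 191.06453979048402], [0.0, 0.0, 1.0]]
jig [(0.7, [357.0, 175.0], [0.631, -0.017, 0.023])]
carriage [(0.61, [369.0, 179.0], [0.614, -0.057, 0.045])]
lever [(0.48, [376.0, 207.0], [0.515, -0.078, 0.068])]
lever_grip [(0.61, [378.0, 205.0], [0.52, -0.084, 0.073]), (0.4, [372.0, 181.0], [0.607, -0.067, 0.047])]
lever_pivot [(0.6, [371.0, 180.0], [0.611, -0.062, 0.045])]
pointer [(0.59, [369.0, 176.0], [0.623, -0.055, 0.053])]
mark []
seat [(0.95, [371.0, 180.0], [0.61, -0.065, 0.046]), (0.58, [242.0, 166.0], [0.637, 0.372, 0.128])]
hood [(0.86, [203.0, 199.0], [0.534, 0.514, 0.061]), (0.79, [278.0, 218.0], [0.469, 0.252, 0.071]), (0.75, [281.0, 135.0], [0.759, 0.253, 0.074]), (0.57, [244.0, 166.0], [0.639, 0.367, 0.123])]
clip_left [(0.48, [370.0, 179.0], [0.615, -0.06, 0.045])]
mallet [(0.7, [243.0, 166.0], [0.639, 0.37, 0.123])]
gouge [(0.31, [375.0, 206.0], [0.516, -0.075, 0.068])]
rosette [(0.79, [443.0, 253.0], [0.364, -0.314, 0.019])
[... 1400 characters left out ...]
int_positions': array([-1.23237447e+00,  2.76368051e-01, -2.64171182e-02,  1.26802046e+00,
        1.46067042e-05,  1.46741749e+00]), 'dq': array([-2.68415974e-04,  4.24306857e-05,  4.99406684e-04,  7.11799620e-04,
        9.96729124e-04, -1.01690863e-03]), 'joint_efforts': array([ 5.64108796e-04, -4.45487309e+01,  2.95558083e+01,  9.24177075e-04,
       -1.72850730e-05,  6.79718937e-06]), 'ee_pos': array([ 0.26723059, -0.56496789,  0.21412507]), 'eef_rot': array([-3.14158491e+00, -1.54881962e-05,  4.41800701e-01]), 'contact_force': array([-0.37861445, -0.08790704,  0.28581786]), 'torque': array([-0.00582607, -0.03986672, -0.05354084]), 'gripper_force': 0.0, 'grip_width': 0.0853318197780087}
```

View pics/top0.png

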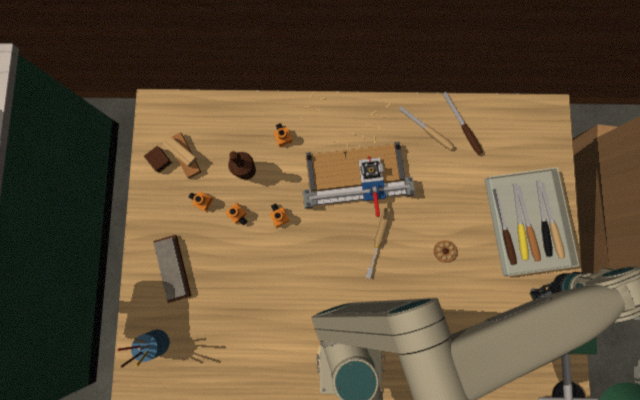

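View pics/side0.png

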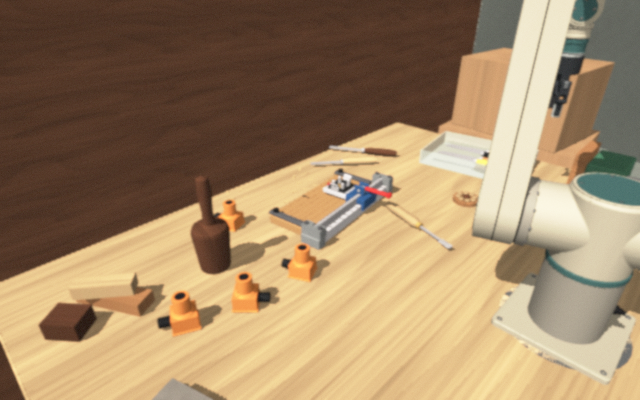

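Call:
{"fn": "carry_out", "kwargs": {"rows": [{"slide": [0.225,-0.19,-0.076],"twist": [0,0,0]},{"slide": [0.225,-0.19,-0.076],"twist": [0,0,0]},{"slide": [0.225,-0.19,-0.076],"twist": [0,0,0]},{"slide": [0.225,-0.19,-0.076],"twist": [0,0,0]},{"slide": [0.225,-0.19,-0.076],"twist": [0,0,0]},{"slide": [0.225,-0.19,-0.076],"twist": [0,0,0]},{"slide": [0.225,-0.19,-0.076],"twist": [0,0,0]},{"slide": [0.225,-0.19,-0.076],"twist": [0,0,0]},{"slide": [0.225,-0.19,-0.076],"twist": [0,0,0]},{"slide": [0.225,-0.19,-0.076],"twist": [0,0,0]},{"slide": [0.225,-0.19,-0.076],"twist": [0,0,0]},{"slide": [0.225,-0.19,-0.076],"twist": [0,0,0]},{"slide": [0.225,-0.19,-0.076],"twist": [0,0,0]},{"slide": [0.225,-0.19,-0.076],"twist": [0,0,0]},{"slide": [0.225,-0.19,-0.076],"twist": [0,0,0]},{"slide": [0.225,-0.19,-0.076],"twist": [0,0,0]},{"slide": [0,0,0],"twist": [0,0,0.014]},{"slide": [0,0,0],"twist": [0,0,0.014]},{"slide": [0,0,0],"twist": [0,0,0.014]},{"slide": [0,0,0],"twist": [0,0,0.014]}]}}

```text
t: 3.07
ee_pos: [0.5019, -0.05, 0.3602]
eef_rot: [3.141, -0.0, 0.087]
contact_force: [-0.2, -0.5, 0.4]
grip_width: 0.0855
gripper_force: 0.0
```

Run:
```python
from h import *
o=manip.get_obs(); print(o['t'],o['ee_pos'],o['eef_rot'])
c=snap("wrist","w1.png"); print(np.round(c['T_tool_cam'],3).tolist(), np.array(c['intrinsics']).tolist())
for k in("carriage","lever_grip","lever_pivot","pointer","mark","seat","hood"):
    print(k,[(round(d['p'],2),np.round(d['centre']).tolist(),np.round(pt(c,d['centre']),3).tolist()) for d in cams.recognise(k,c)[:3]])
```

```text
3.0667 [ 0.50189414 -0.04999603  0.36016239] [ 3.14146834e+00 -2.28984097e-04  8.66801249e-02]
[[-0.0, -0.945, -0.326, 0.084], [1.0, -0.0, -0.001, -0.001], [0.001, -0.326, 0.945, -0.16], [0.0, 0.0, 0.0, 1.0]] [[348.0063852849417, 0.0, 322.826607370165], [0.0, 348.0063852849417, 200.8316332517349], [0.0, 0.0, 1.0]]
carriage [(0.8, [346.0, 57.0], [0.616, -0.069, 0.047]), (0.44, [347.0, 5.0], [0.672, -0.063, 0.055])]
lever_grip [(0.61, [347.0, 126.0], [0.534, -0.076, 0.074])]
lever_pivot [(0.73, [347.0, 57.0], [0.616, -0.07, 0.046])]
pointer [(0.88, [348.0, 59.0], [0.614, -0.072, 0.047])]
mark [(0.35, [349.0, 57.0], [0.616, -0.072, 0.046])]
seat [(0.75, [347.0, 53.0], [0.621, -0.07, 0.048])]
hood [(0.69, [107.0, 136.0], [0.491, 0.242, 0.049]), (0.69, [17.0, 124.0], [0.492, 0.373, 0.034])]
```

View pics/w1.png

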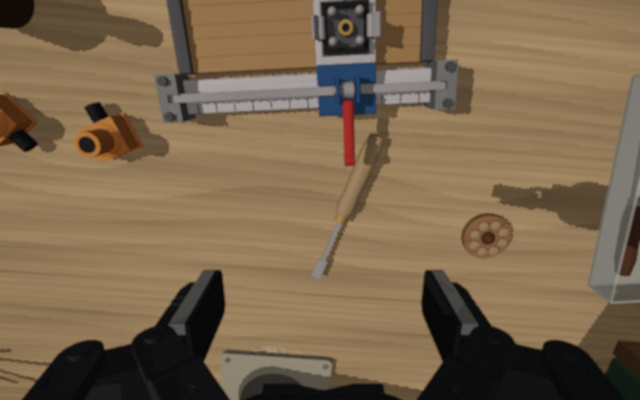

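Call:
{"fn": "carry_out", "kwargs": {"rows": [{"slide": [0.25,0,0],"twist": [0,0,0]},{"slide": [0.25,0,0],"twist": [0,0,0]},{"slide": [0.25,0,0],"twist": [0,0,0]},{"slide": [0.25,0,0.2],"twist": [0,0,0]},{"slide": [0.05,0,0.2],"twist": [0,0,0]},{"slide": [0,0,0],"twist": [0,0,0]}]}}

```text
t: 3.97
ee_pos: [0.6264, -0.0388, 0.3055]
eef_rot: [-3.139, 0.009, 0.091]
contact_force: [-1.2, -0.2, -1.8]
grip_width: 0.0856
gripper_force: 0.0
```

Run:
```python
from h import *
o=manip.get_obs(); print(o['t'],o['ee_pos'],o['eef_rot'])
c=snap("wrist","w2.png"); np.save('w2.npy',c['depth'])
im=cv2.resize(c['pixels'][:300,140:560],(800,571))[:,:,::-1]; cv2.imwrite('pics/w2c.png',im)
import pickle; pickle.dump({k:c[k] for k in('T','intrinsics','depth','pixels')},open('w2.pkl','wb'))
for k in("lever_grip","lever_pivot","pointer","mark","seat"):
    print(k,[(round(d['p'],2),np.round(d['centre']).tolist(),np.round(pt(c,d['centre']),4).tolist()) for d in cams.recognise(k,c)[:3]])
hsv=cv2.cvtColor(c['pixels'],cv2.COLOR_RGB2HSV)
red=(((hsv[...,0]<5)|(hsv[...,0]>175))&(hsv[...,1]>170)&(hsv[...,2]>90)).astype(np.uint8)
n,l,s,ce=cv2.connectedComponentsWithStats(red)
for i in range(1,n):
    if s[i,4]>8: print(s[i],ce[i],pt(c,ce[i]))
```

```text
3.9667 [ 0.62638363 -0.03877456  0.30552707] [-3.13909456  0.00923153  0.09092457]
lever_grip [(0.59, [348.0, 232.0], [0.5358, -0.0773, 0.0742])]
lever_pivot [(0.82, [350.0, 156.0], [0.6256, -0.0699, 0.055])]
pointer [(0.59, [351.0, 156.0], [0.626, -0.0707, 0.0548])]
mark [(0.4, [276.0, 71.0], [0.7131, 0.0258, 0.0261])]
seat [(0.61, [349.0, 154.0], [0.6273, -0.0688, 0.054])]
[344  87   4  20  46] [345.54347826  95.54347826] [ 0.69378477 -0.05732155  0.04843917]
[344 208  11  61 553] [349.56057866 237.40687161] [ 0.52819041 -0.07949873  0.07440113]
```

View pics/w2c.png

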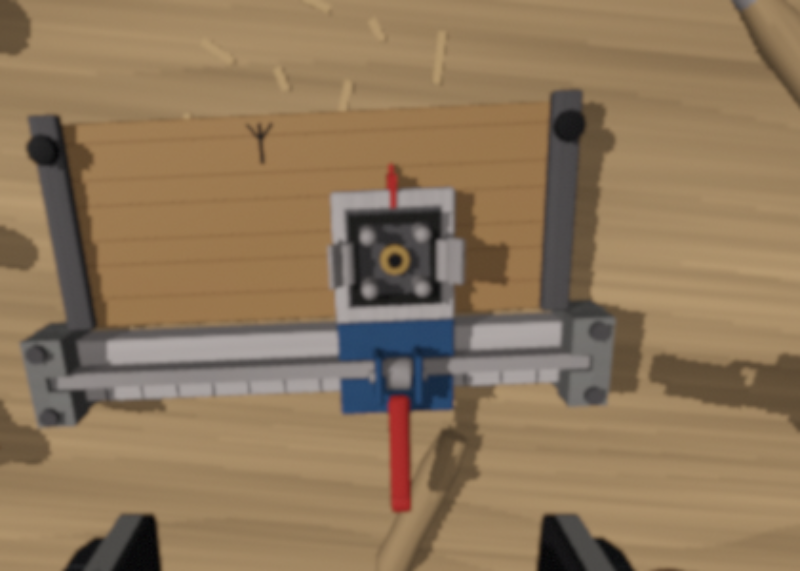

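Run:
```python
from h import *
import pickle; c=pickle.load(open('w2.pkl','rb'))
f=lambda u,v,z:pt(c,(140+u/1.905,v/1.904),z)
A=f(50,377,.055);B=f(590,360,.055); yaw=np.arctan2(-(A-B)[0],(A-B)[1]); print('blocks',A,B,yaw)
# guide bar line
a=f(60,381,.05);b=f(585,361,.05); print('bar yaw',np.arctan2(-(a-b)[0],(a-b)[1]))
# plate edges
for n,p in dict(mark=f(261,144,.025),mlo=f(262,163,.025),ptr=f(391,165,.028),seat=f(395,260,.052),tip=f(400,505,.072),lev0=f(400,400,.072)).items(): print(n,p)
x=np.array([np.cos(yaw),np.sin(yaw)]);y=np.array([-x[1],x[0]])
m=f(261,144,.025);p=f(391,165,.028);print('dy',(m-p)[:2]@y,'dx',(m-p)[:2]@x)
s=f(395,260,.052); mid=(A+B)/2
for n,q in dict(seat=s,ptr=p,mark=m,tip=f(400,510,.07),lev=f(400,400,.072)).items(): print(n,(q-mid)[:2]@x,(q-mid)[:2]@y)
```

```text
blocks [0.55192481 0.1522382  0.055     ] [ 0.59578572 -0.19730999  0.055     ] 0.12482644263174779
bar yaw 0.1318472997308047
mark [0.70798491 0.02496721 0.025     ]
mlo [0.69676482 0.02381317 0.025     ]
ptr [ 0.70299576 -0.05712786  0.028     ]
seat [ 0.64797128 -0.06443311  0.052     ]
tip [ 0.48803788 -0.08489101  0.072     ]
lev0 [ 0.56330502 -0.07606572  0.072     ]
dy 0.08083515334246837 dx 0.015171372864467422
seat 0.06832303593628711 -0.05079885863106617
ptr 0.12382890356520294 -0.050401135464846016
mark 0.13900027642967036 0.03043401787762235
tip -0.09793028918579276 -0.05128541594317952
lev -0.017132757627160218 -0.05179979546012551
```

Call:
{"fn": "carry_out", "kwargs": {"rows": [{"slide": [0,0,0],"twist": [0,0,-0.0057]},{"slide": [-0.166,0.039,0.2],"twist": [0,0,0]},{"slide": [-0.166,0.039,0.2],"twist": [0,0,0]},{"slide": [-0.166,0.039,0.2],"twist": [0,0,0]},{"slide": [-0.166,0.039,0.2],"twist": [0,0,0]},{"slide": [-0.166,0.039,0.2],"twist": [0,0,0]},{"slide": [-0.166,0.039,0.2],"twist": [0,0,0]},{"slide": [0,0,0],"twist": [0,0,0]},{"slide": [0,0,0],"twist": [0,0,0]},{"slide": [0,0,0],"twist": [0,0,0]},{"slide": [0,0,0],"twist": [0,0,0]}]}}

```text
t: 5.18
ee_pos: [0.515, -0.0827, 0.1708]
eef_rot: [3.139, -0.005, 0.126]
contact_force: [0.3, 0.3, 0.7]
grip_width: 0.0851
gripper_force: 0.0
```

Run:
```python
from h import *
o=manip.get_obs(); print(o['t'],o['ee_pos'],o['eef_rot'])
c=snap("wrist","w3.png")
hsv=cv2.cvtColor(c['pixels'],cv2.COLOR_RGB2HSV)
red=(((hsv[...,0]<5)|(hsv[...,0]>175))&(hsv[...,1]>170)&(hsv[...,2]>90)).astype(np.uint8)
n,l,s,ce=cv2.connectedComponentsWithStats(red)
for i in range(1,n):
    if s[i,4]>20:
        print(s[i],ce[i],pt(c,ce[i],.073)); 
        v,u=np.where(l==i)
        for r in (v.min()+5,v.max()-3): print(r,pt(c,(u[v==r].mean(),r),.074))
```

```text
5.1833 [ 0.51502057 -0.08265695  0.17082049] [ 3.13933872 -0.00548262  0.12599638]
[ 314  129   17  103 1625] [321.97784615 179.90892308] [ 0.52707831 -0.07994759  0.073     ]
134 [ 0.56188561 -0.0752236   0.074     ]
228 [ 0.48777532 -0.08530663  0.074     ]
```

View pics/w3.png

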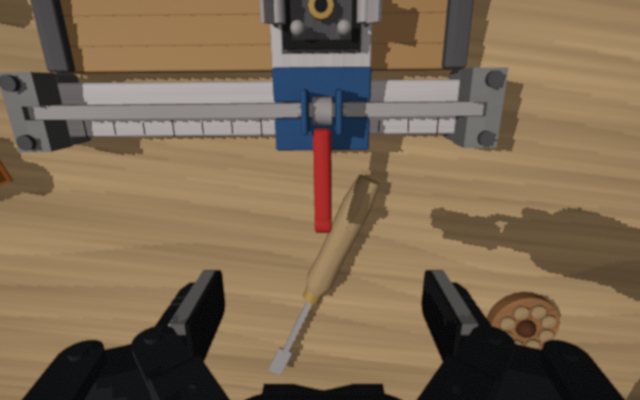

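Call:
{"fn": "carry_out", "kwargs": {"rows": [{"slide": [-0.025,0,0.178],"twist": [0,0,0]},{"slide": [0,0,0.178],"twist": [0,0,0]},{"slide": [0,0,0.178],"twist": [0,0,0]},{"slide": [0,0,0.178],"twist": [0,0,0]},{"slide": [0,0,0.178],"twist": [0,0,0]},{"slide": [0,0,0],"twist": [0,0,0]},{"slide": [0,0,0],"twist": [0,0,0]}]}}

```text
t: 5.82
ee_pos: [0.5098, -0.0823, 0.0614]
eef_rot: [-3.141, 0.001, 0.126]
contact_force: [0.4, -0.3, -0.1]
grip_width: 0.0854
gripper_force: 0.0
```

Call:
{"fn": "carry_out", "kwargs": {"rows": [{"slide": [0,0,0]},{"slide": [0,0,0]},{"slide": [0,0,0]},{"slide": [0,0,0]},{"slide": [0,0,0]},{"slide": [0,0,0]},{"slide": [0,0,0]},{"slide": [0,0,0]},{"slide": [0,0,0]},{"slide": [0,0,0]},{"slide": [0,0,0]},{"slide": [0,0,0]}], "gripper": 1, "squeeze": 30}}

```text
validation failed for argument at $.ro...
```

Call:
{"fn": "carry_out", "kwargs": {"rows": [{"slide": [0,0,-0.02],"twist": [0,0,0]},{"slide": [0,0,0],"twist": [0,0,0]},{"slide": [0,0,0],"twist": [0,0,0]},{"slide": [0,0,0],"twist": [0,0,0]},{"slide": [0,0,0],"twist": [0,0,0]},{"slide": [0,0,0],"twist": [0,0,0]},{"slide": [0,0,0],"twist": [0,0,0]},{"slide": [0,0,0],"twist": [0,0,0]},{"slide": [0,0,0],"twist": [0,0,0]},{"slide": [0,0,0],"twist": [0,0,0]},{"slide": [0,0,0],"twist": [0,0,0]},{"slide": [0,0,0],"twist": [0,0,0]}], "gripper": 1, "squeeze": 30}}

```text
t: 6.82
ee_pos: [0.5092, -0.0824, 0.0636]
eef_rot: [-3.142, 0.0, 0.126]
contact_force: [0.1, -0.6, 0.4]
grip_width: -0.0001
gripper_force: 0.0
```

Run:
```python
from h import *
o=manip.get_obs(); print(o['t'],o['ee_pos'],o['eef_rot'],o['grip_width'])
c=snap("wrist"); d=snap("side")
im=np.vstack([c['pixels'][100:400],cv2.resize(d['pixels'][130:270,280:480],(640,448))[:300]])[:,:,::-1]
cv2.imwrite('pics/w4.png',im)
```

```text
6.8167 [ 0.50916812 -0.0823975   0.06355717] [-3.14153712e+00  1.74559656e-04  1.25757168e-01] -9.10264786497107e-05
```

View pics/w4.png

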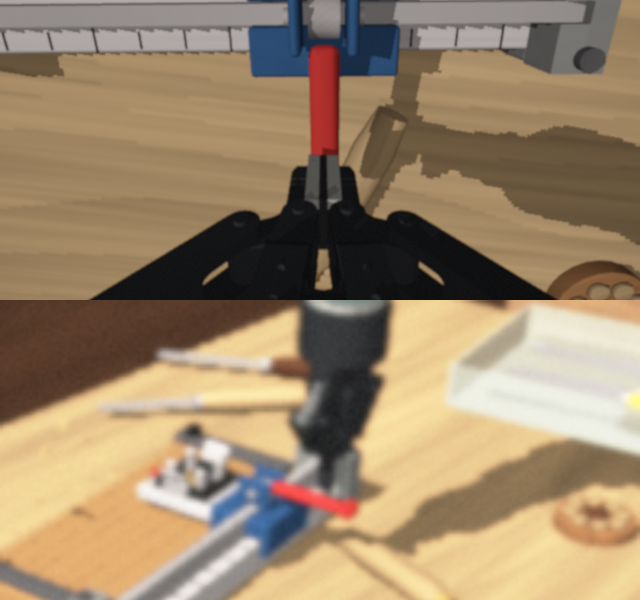

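Run:
```python
from h import *
c=snap("wrist"); d=snap("side")
for n,p in dict(tip=(.486,-.0853,.07),tcp=(.509,-.0824,.0636),ftip=(.509,-.0824,.05),leverpiv=(.58,-.0735,.066)).items(): print(n,px(c,p),px(d,p))
for uv in((323,150),(323,200),(324,240),(314,275),(333,275),(314,262),(333,262),(314,290),(333,290)): print('w',uv,pt(c,uv))
for uv in((388,194),(384,193),(378,191),(386,183),(390,185),(390,180),(391,190)): print('s',uv,pt(d,uv),d['pixels'][uv[1],uv[0]])
```

```text
tip [324.0485462  299.40780331] [389.74891815 195.92456615]
tcp [324.06991055 253.53472129] [382.21234345 195.54762606]
ftip [324.00403023 241.95202712] [381.85172799 199.78102958]
leverpiv [324.3993106  110.50197299] [360.56257499 187.70837993]
w (323, 150) [ 0.56388721 -0.07491568  0.07315323]
w (323, 200) [ 0.5413128  -0.07776709  0.074005  ]
w (324, 240) [ 0.52146599 -0.0807516   0.07393844]
w (314, 275) [ 0.51936466 -0.07694135  0.10272727]
w (333, 275) [ 0.52031125 -0.08443169  0.10272484]
w (314, 262) [ 0.51924523 -0.0766906   0.09207397]
w (333, 262) [ 0.52040571 -0.08470113  0.09233686]
w (314, 290) [ 0.51928001 -0.07720764  0.11303903]
w (333, 290) [ 0.52047198 -0.08411662  0.11351636]
s (388, 194) [ 0.49001223 -0.08188103  0.07586763] [243  74  69]
s (384, 193) [ 0.50392494 -0.08261227  0.07352135] [247  84  79]
s (378, 191) [ 0.52226499 -0.07927735  0.07432574] [251 101  95]
s (386, 183) [ 0.49884421 -0.0805241   0.10723812] [110 110 105]
s (390, 185) [ 0.56599266 -0.20272403  0.03228146] [105 103 100]
s (390, 180) [ 0.56431612 -0.19759103  0.0520212 ] [105 104 100]
s (391, 190) [ 0.56808452 -0.21417996  0.00960727] [106  99  89]
```

Run:
```python
from h import *
c=snap("wrist")
for v in range(244,300,4): print(v,[np.round(pt(c,(u,v)),3).tolist() for u in(312,317,323,330,335)])
```

```text
244 [[0.518, -0.075, 0.073], [0.519, -0.078, 0.074], [0.519, -0.081, 0.074], [0.52, -0.084, 0.074], [0.52, -0.086, 0.073]]
248 [[0.516, -0.076, 0.072], [0.517, -0.078, 0.074], [0.517, -0.081, 0.074], [0.518, -0.084, 0.074], [0.518, -0.087, 0.073]]
252 [[0.514, -0.076, 0.072], [0.515, -0.078, 0.074], [0.515, -0.081, 0.074], [0.516, -0.084, 0.074], [0.515, -0.087, 0.073]]
256 [[0.519, -0.076, 0.087], [0.52, -0.078, 0.087], [0.52, -0.08, 0.087], [0.52, -0.084, 0.087], [0.52, -0.086, 0.087]]
260 [[0.519, -0.076, 0.091], [0.519, -0.078, 0.09], [0.52, -0.081, 0.09], [0.52, -0.084, 0.09], [0.521, -0.086, 0.091]]
264 [[0.519, -0.076, 0.094], [0.519, -0.078, 0.094], [0.52, -0.08, 0.094], [0.52, -0.083, 0.094], [0.521, -0.085, 0.094]]
268 [[0.519, -0.076, 0.097], [0.519, -0.078, 0.097], [0.52, -0.081, 0.097], [0.52, -0.083, 0.097], [0.52, -0.085, 0.097]]
272 [[0.519, -0.076, 0.101], [0.519, -0.078, 0.1], [0.52, -0.081, 0.1], [0.52, -0.083, 0.1], [0.52, -0.085, 0.1]]
276 [[0.519, -0.076, 0.104], [0.519, -0.078, 0.103], [0.52, -0.08, 0.104], [0.52, -0.083, 0.103], [0.521, -0.085, 0.104]]
280 [[0.519, -0.076, 0.106], [0.519, -0.078, 0.106], [0.52, -0.08, 0.107], [0.52, -0.083, 0.106], [0.52, -0.085, 0.106]]
284 [[0.519, -0.076, 0.109], [0.52, -0.078, 0.11], [0.52, -0.081, 0.109], [0.52, -0.083, 0.109], [0.52, -0.085, 0.109]]
288 [[0.519, -0.076, 0.112], [0.519, -0.078, 0.112], [0.52, -0.081, 0.112], [0.52, -0.083, 0.112], [0.52, -0.085, 0.112]]
292 [[0.52, -0.076, 0.115], [0.52, -0.078, 0.114], [0.519, -0.081, 0.114], [0.52, -0.083, 0.114], [0.521, -0.085, 0.115]]
296 [[0.519, -0.077, 0.117], [0.519, -0.078, 0.117], [0.52, -0.081, 0.117], [0.52, -0.083, 0.117], [0.52, -0.085, 0.117]]
```

Call:
{"fn": "carry_out", "kwargs": {"rows": [{"slide": [0,0,0],"twist": [0,0,0]},{"slide": [0,0,0],"twist": [0,0,0]},{"slide": [0,0,0],"twist": [0,0,0]},{"slide": [0,0,0],"twist": [0,0,0]},{"slide": [0,0,0],"twist": [0,0,0]},{"slide": [0,0,0],"twist": [0,0,0]},{"slide": [0,0,0],"twist": [0,0,0]},{"slide": [0,0,0],"twist": [0,0,0]},{"slide": [0,0,0.1],"twist": [0,0,0]},{"slide": [0.02,0,0.1],"twist": [0,0,0]},{"slide": [0,0,0.1],"twist": [0,0,0]},{"slide": [0,0,0],"twist": [0,0,0]},{"slide": [0,0,0],"twist": [0,0,0]}], "gripper": 0}}

```text
t: 8.15
ee_pos: [0.5104, -0.0817, 0.0265]
eef_rot: [-3.14, 0.003, 0.126]
contact_force: [0.4, -0.1, -0.0]
grip_width: 0.0853
gripper_force: 0.0
```

Call:
{"fn": "carry_out", "kwargs": {"rows": [{"slide": [0,0,0],"twist": [0,0,0]},{"slide": [0,0,0],"twist": [0,0,0]},{"slide": [0,0,0],"twist": [0,0,0]},{"slide": [0,0,0],"twist": [0,0,0]},{"slide": [0,0,0],"twist": [0,0,0]},{"slide": [0,0,0],"twist": [0,0,0]},{"slide": [0,0,0],"twist": [0,0,0]},{"slide": [0,0,0],"twist": [0,0,0]},{"slide": [0,0,0],"twist": [0,0,0]},{"slide": [0,0,0],"twist": [0,0,0]}], "gripper": 1, "squeeze": 30}}

```text
t: 8.98
ee_pos: [0.5119, -0.0828, 0.028]
eef_rot: [3.14, -0.0, 0.126]
contact_force: [-0.3, -4.1, 3.5]
grip_width: 0.0134
gripper_force: 32.3
```

Call:
{"fn": "carry_out", "kwargs": {"rows": [{"slide": [0.0086,0,-0.0665],"twist": [0,0,0]},{"slide": [0.016,0,-0.065],"twist": [0,0,0]},{"slide": [0.0236,0,-0.063],"twist": [0,0,0]},{"slide": [0.0306,0,-0.06],"twist": [0,0,0]},{"slide": [0.0373,0,-0.056],"twist": [0,0,0]},{"slide": [0.0434,0,-0.051],"twist": [0,0,0]},{"slide": [0.049,0,-0.046],"twist": [0,0,0]},{"slide": [0.054,0,-0.04],"twist": [0,0,0]},{"slide": [0.058,0,-0.0334],"twist": [0,0,0]},{"slide": [0.0616,0,-0.0266],"twist": [0,0,0]},{"slide": [0,0,0],"twist": [0,0,0]},{"slide": [0,0,0],"twist": [0,0,0]},{"slide": [0,0,0],"twist": [0,0,0]}]}}

```text
t: 10.07
ee_pos: [0.5587, -0.0761, 0.0894]
eef_rot: [-3.141, -0.003, 0.126]
contact_force: [-1.6, 1.1, -0.1]
grip_width: 0.0139
gripper_force: 31.5
```

Call:
{"fn": "carry_out", "kwargs": {"rows": [{"slide": [0,-0.03,0],"twist": [0,0,0]},{"slide": [0,-0.06,0],"twist": [0,0,0]},{"slide": [0,-0.085,0],"twist": [0,0,0]},{"slide": [0,-0.085,0],"twist": [0,0,0]},{"slide": [0,-0.085,0],"twist": [0,0,0]},{"slide": [0,-0.085,0],"twist": [0,0,0]},{"slide": [0,-0.085,0],"twist": [0,0,0]},{"slide": [0,-0.08,0],"twist": [0,0,0]},{"slide": [0,-0.05,0],"twist": [0,0,0]},{"slide": [0,-0.03,0],"twist": [0,0,0]},{"slide": [0,0,0],"twist": [0,0,0]},{"slide": [0,0,0],"twist": [0,0,0]},{"slide": [0,0,0],"twist": [0,0,0]}]}}

```text
t: 11.15
ee_pos: [0.5474, 0.0055, 0.0893]
eef_rot: [-3.14, -0.002, 0.127]
contact_force: [-1.2, 1.3, 6.6]
grip_width: 0.0137
gripper_force: 32.2
```

Run:
```python
from h import *
o=manip.get_obs(); print(o['t'],o['ee_pos'],o['eef_rot'])
c=snap("wrist"); u,v=px(c,(.705,.024,.026)); print(u,v)
t=snap("top"); a,b=px(t,(.68,.024,.03)); print(a,b)
u0,v0=int(u)-100,max(0,int(v)-75)
A=cv2.resize(c['pixels'][v0:v0+150,u0:u0+200],None,fx=4,fy=4,interpolation=cv2.INTER_CUBIC)[:400]
a0,b0=int(a)-50,int(b)-12
B=cv2.resize(t['pixels'][b0:b0+25,a0:a0+100],(800,200),interpolation=cv2.INTER_CUBIC)
print(u0,v0,a0,b0)
cv2.imwrite('pics/w5.png',np.vstack([A,B])[:,:,::-1])
import pickle; pickle.dump({k:c[k] for k in('T','intrinsics','depth','pixels')},open('w5.pkl','wb'))
```

```text
11.15 [0.54739843 0.00548289 0.08931361] [-3.13953720e+00 -1.52411756e-03  1.26560230e-01]
327.1676441288859 -66.25008121642712
345.93246811539586 161.19643846097665
227 0 295 149
```

View pics/w5.png

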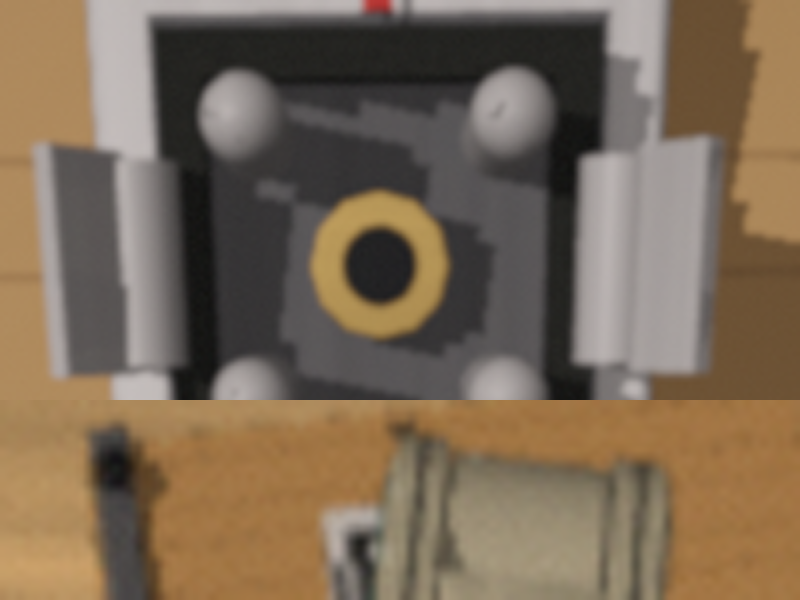

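Run:
```python
from h import *
import pickle; c=pickle.load(open('w5.pkl','rb'))
y=np.array([-np.sin(.128),np.cos(.128)])
s=pt(c,(322,66.2),.052); m=np.array([.70798,.02497]);s0=np.array([.64797,-.06443])
print(s,y@(m-s[:2]), y@(s[:2]-s0), 'pins',[pt(c,(227+u/4,v/4),.072) for u,v in((240,112),(512,108))])
```

```text
[0.63767432 0.01817686 0.052     ] -0.0022370062127915025 0.08324531862815628 pins [array([0.65120812, 0.03606473, 0.072     ]), array([0.65556029, 0.00500444, 0.072     ])]
```

Call:
{"fn": "carry_out", "kwargs": {"rows": [{"slide": [0,0,0],"twist": [0,0,0]},{"slide": [0,0,0],"twist": [0,0,0]},{"slide": [0,0,0],"twist": [0,0,0]},{"slide": [0,0,0],"twist": [0,0,0]},{"slide": [0,0,0],"twist": [0,0,0]},{"slide": [0,0,0],"twist": [0,0,0]},{"slide": [0,0,-0.2],"twist": [0,0,0]},{"slide": [0,0,-0.25],"twist": [0,0,0]},{"slide": [0,0,-0.25],"twist": [0,0,0]},{"slide": [0,0,-0.2],"twist": [0,0,0]},{"slide": [0.2,0,-0.1],"twist": [0,0,0]},{"slide": [0.2,0,0],"twist": [0,0,0]},{"slide": [0.2,0,0],"twist": [0,0,0]},{"slide": [0,0,0],"twist": [0,0,0]},{"slide": [0,0,0],"twist": [0,0,0]},{"slide": [0,0,0],"twist": [0,0,0]},{"slide": [0,0,0],"twist": [0,0,0]}], "gripper": 0}}

```text
t: 12.67
ee_pos: [0.6171, 0.013, 0.2081]
eef_rot: [-3.141, 0.002, 0.126]
contact_force: [-0.0, 0.4, 0.3]
grip_width: 0.0857
gripper_force: 0.0
```

```bash
cat > look.py <<'E'
from h import *
import sys,pickle
o=manip.get_obs(); print(o['t'],o['ee_pos'],o['eef_rot'],o['grip_width'])
c=snap("wrist"); u,v=px(c,(.70,.02,.026)); print(u,v)
u0,v0=int(u)-70,max(0,int(v)-35)
A=cv2.resize(c['pixels'][v0:v0+100,u0:u0+140],None,fx=5,fy=5,interpolation=cv2.INTER_CUBIC); print(u0,v0)
cv2.imwrite('pics/'+sys.argv[1]+'.png',A[:,:,::-1])
pickle.dump({k:c[k] for k in('T','intrinsics','depth','pixels')},open(sys.argv[1]+'.pkl','wb'))
E
python3 look.py w6
```

```text
12.6667 [0.61708165 0.01298549 0.20806622] [-3.14129818e+00  1.72187495e-03  1.25547493e-01] 0.08565450234864683
327.4023243570512 81.2041455598775
257 46
```

View pics/w6.png

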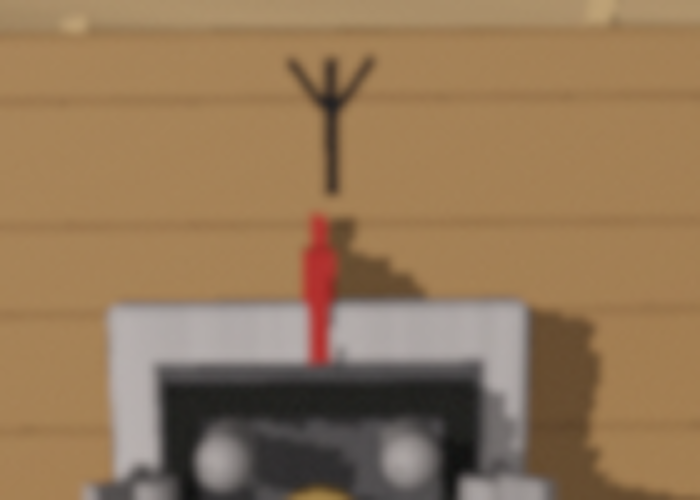

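Run:
```python
from h import *
import pickle; c=pickle.load(open('w6.pkl','rb'))
f=lambda u,v,z:pt(c,(257+u/5-.4,46+v/5-.4),z)
y=np.array([-np.sin(.127),np.cos(.127)])
for m in((332,190),(331.5,125),(330.5,65)):
  for p in((320,217),(320,270)): print((f(*m,.025)-f(*p,.028))[:2]@y)
```

```text
-0.002240325482752481
-0.002276534496052824
-0.002165665937201237
-0.0022018749505015797
-0.0019997900349354924
-0.002035999048235836
```

Call:
{"fn": "carry_out", "kwargs": {"rows": [{"slide": [-0.2,0,0],"twist": [0,0,0]},{"slide": [-0.2,0,0],"twist": [0,0,0]},{"slide": [-0.2,0.02,0.1],"twist": [0,0,0]},{"slide": [0,0,0.2],"twist": [0,0,0]},{"slide": [0,0,0.25],"twist": [0,0,0]},{"slide": [0,0,0.25],"twist": [0,0,0]},{"slide": [0,0,0.2],"twist": [0,0,0]},{"slide": [0,0,0],"twist": [0,0,0]},{"slide": [0,0,0],"twist": [0,0,0]},{"slide": [0,0,0],"twist": [0,0,0]}]}}

```text
t: 13.55
ee_pos: [0.548, 0.0015, 0.09]
eef_rot: [3.141, -0.002, 0.126]
contact_force: [0.2, -0.3, -0.8]
grip_width: 0.0855
gripper_force: 0.0
```

Call:
{"fn": "carry_out", "kwargs": {"rows": [{"slide": [0,0,0],"twist": [0,0,0]},{"slide": [0,0,0],"twist": [0,0,0]},{"slide": [0,0,0],"twist": [0,0,0]},{"slide": [0,0,0],"twist": [0,0,0]},{"slide": [0,0,0],"twist": [0,0,0]},{"slide": [0,0,0],"twist": [0,0,0]},{"slide": [0,0,0],"twist": [0,0,0]},{"slide": [0,0,0],"twist": [0,0,0]},{"slide": [0,0,0],"twist": [0,0,0]},{"slide": [0,0,0],"twist": [0,0,0]}], "gripper": 1}}

```text
t: 14.38
ee_pos: [0.5474, 0.0018, 0.089]
eef_rot: [-3.141, -0.0, 0.126]
contact_force: [-1.0, 1.8, 5.2]
grip_width: 0.0133
gripper_force: 32.3
```

Run:
```python
from h import *
import pickle; a=pickle.load(open('w5.pkl','rb'))
y=np.array([-np.sin(.127),np.cos(.127)])
for _ in range(2):
    c=snap("wrist"); o=manip.get_obs()
    T=a['pixels'][20:110,230:415]; r=cv2.matchTemplate(c['pixels'],T,cv2.TM_CCOEFF_NORMED); _,m,_,l=cv2.minMaxLoc(r)
    print(l,m,o['ee_pos'],o['eef_rot'])
    def ring(c):
        h=cv2.cvtColor(c['pixels'],cv2.COLOR_RGB2HSV); k=((h[...,0]>15)&(h[...,0]<30)&(h[...,1]>110)&(h[...,2]>120)).astype(np.uint8); k[:, :300]=0;k[:,345:]=0;k[:45]=0;k[88:]=0
        v,u=np.where(k); return (u.min()+u.max())/2,(v.min()+v.max())/2,len(u)
    for q in(a,c):
        u,v,n=ring(q); print(u,v,n,pt(q,(u,v),.052),pt(q,(u,v),.052)[:2]@y)
```

```text
(230, 19) 0.9873809218406677 [0.54738899 0.00183438 0.08895548] [-3.14112052e+00 -4.13189865e-04  1.25962249e-01]
321.5 65.5 675 [0.63798452 0.01848312 0.052     ] -0.062472144833182815
321.5 64.5 666 [0.63847433 0.01476657 0.052     ] -0.06622079465988526
(230, 19) 0.9873722195625305 [0.54738517 0.00183671 0.08894911] [-3.14112564e+00 -3.97386390e-04  1.26007735e-01]
321.5 65.5 675 [0.63798452 0.01848312 0.052     ] -0.062472144833182815
321.5 64.5 668 [0.63841941 0.01477206 0.052     ] -0.06620839552257102
```

Call:
{"fn": "carry_out", "kwargs": {"rows": [{"slide": [0,0,0],"twist": [0,0,0]},{"slide": [0,0,0],"twist": [0,0,0]},{"slide": [0,0,0],"twist": [0,0,0]},{"slide": [0,0,0],"twist": [0,0,0]},{"slide": [0,0,0],"twist": [0,0,0]},{"slide": [0,0,0],"twist": [0,0,0]},{"slide": [0,0,-0.2],"twist": [0,0,0]},{"slide": [0,0,-0.25],"twist": [0,0,0]},{"slide": [0,0,-0.25],"twist": [0,0,0]},{"slide": [0,0,-0.2],"twist": [0,0,0]},{"slide": [0.2,0,-0.1],"twist": [0,0,0]},{"slide": [0.2,0,0],"twist": [0,0,0]},{"slide": [0.2,0,0],"twist": [0,0,0]},{"slide": [0,0,0],"twist": [0,0,0]},{"slide": [0,0,0],"twist": [0,0,0]},{"slide": [0,0,0],"twist": [0,0,0]},{"slide": [0,0,0],"twist": [0,0,0]}], "gripper": 0}}

```text
t: 15.9
ee_pos: [0.6174, 0.0106, 0.2081]
eef_rot: [-3.141, 0.002, 0.126]
contact_force: [-0.4, -0.3, -0.3]
grip_width: 0.0849
gripper_force: 0.0
```

```bash
cat > meas.py <<'E'
from h import *
import pickle
def meas(c):
    P=c['pixels']; h=cv2.cvtColor(P,cv2.COLOR_RGB2HSV)
    red=((h[...,0]<6)|(h[...,0]>174))&(h[...,1]>150)&(h[...,2]>90)
    u,v=np.round(px(c,(.70,.02,.026))).astype(int); red[max(0,v+35):]=0; red[:,:u-60]=0; red[:,u+60:]=0
    vv,uu=np.where(red); top=vv.min(); k=vv<top+12
    p=(uu[k].mean(),vv[k].mean())
    # mark stem: darkest columns in rows just above the tip
    rows=slice(top-16,top-6); g=P[rows,int(p[0])-12:int(p[0])+13].astype(float).sum(2).mean(0); w=np.clip(np.median(g)-40-g,0,None)
    m=((w*np.arange(25)).sum()/w.sum()+int(p[0])-12, top-10.5)
    y=np.array([-np.sin(.127),np.cos(.127)])
    M,Q=pt(c,m,.025),pt(c,p,.028)
    print('ptr',p,Q,'mark',m,M,'mark-ptr along rail',(M-Q)[:2]@y); return M,Q
E
python3 - <<'E'
from meas import *
meas(pickle.load(open('w6.pkl','rb')))
o=manip.get_obs(); print(o['ee_pos'],o['eef_rot']); c=snap("wrist"); meas(c)
pickle.dump({k:c[k] for k in('T','intrinsics','depth','pixels')},open('w7.pkl','wb'))
E
```

```text
ptr (np.float64(320.52941176470586), np.float64(96.86274509803921)) [0.68542905 0.02462273 0.028     ] mark (np.float64(322.9196133299415), np.float64(79.5)) [0.70096558 0.02432408 0.025     ] mark-ptr along rail -0.0022640781968616213
[0.61744007 0.01062671 0.20810979] [-3.14134668e+00  1.59521481e-03  1.25660521e-01]
ptr (np.float64(321.7169811320755), np.float64(96.50943396226415)) [0.68626215 0.02120046 0.028     ] mark (np.float64(320.2918558077437), np.float64(79.5)) [0.7010409  0.02439726 0.025     ] mark-ptr along rail 0.0012992001381315062
```

Call:
{"fn": "carry_out", "kwargs": {"rows": [{"slide": [-0.2,0,0],"twist": [0,0,0]},{"slide": [-0.2,0,0],"twist": [0,0,0]},{"slide": [-0.2,-0.011,0.1],"twist": [0,0,0]},{"slide": [0,0,0.2],"twist": [0,0,0]},{"slide": [0,0,0.25],"twist": [0,0,0]},{"slide": [0,0,0.25],"twist": [0,0,0]},{"slide": [0,0,0.2],"twist": [0,0,0]},{"slide": [0,0,0],"twist": [0,0,0]},{"slide": [0,0,0],"twist": [0,0,0]},{"slide": [0,0,0],"twist": [0,0,0]}]}}

```text
t: 16.78
ee_pos: [0.5478, 0.0028, 0.09]
eef_rot: [3.141, -0.002, 0.126]
contact_force: [-0.1, 0.2, -0.8]
grip_width: 0.0855
gripper_force: 0.0
```

Call:
{"fn": "carry_out", "kwargs": {"rows": [{"slide": [0,0,0],"twist": [0,0,0]},{"slide": [0,0,0],"twist": [0,0,0]},{"slide": [0,0,0],"twist": [0,0,0]},{"slide": [0,0,0],"twist": [0,0,0]},{"slide": [0,0,0],"twist": [0,0,0]},{"slide": [0,0,0],"twist": [0,0,0]},{"slide": [0,0,0],"twist": [0,0,0]},{"slide": [0,0,0],"twist": [0,0,0]},{"slide": [0,0,0],"twist": [0,0,0]},{"slide": [0,0,0],"twist": [0,0,0]}], "gripper": 1}}

```text
t: 17.62
ee_pos: [0.5472, 0.0029, 0.0889]
eef_rot: [3.141, -0.0, 0.126]
contact_force: [-1.9, -0.9, 4.8]
grip_width: 0.0133
gripper_force: 31.9
```

Run:
```python
from h import *
y=np.array([-np.sin(.127),np.cos(.127)])
c=snap("wrist"); o=manip.get_obs(); print(o['ee_pos'],o['eef_rot'],o['contact_force'])
h=cv2.cvtColor(c['pixels'],cv2.COLOR_RGB2HSV); k=((h[...,0]>15)&(h[...,0]<30)&(h[...,1]>110)&(h[...,2]>120)).astype(np.uint8); k[:, :300]=0;k[:,345:]=0;k[:45]=0;k[88:]=0
v,u=np.where(k); u,v=(u.min()+u.max())/2,(v.min()+v.max())/2; print(u,v,pt(c,(u,v),.052)[:2]@y, 'previous -.0662')
```

```text
[0.54727138 0.00285462 0.08894142] [ 3.14137528e+00 -3.83025452e-04  1.25813835e-01] [-0.80568773 -1.39785578  4.8581623 ]
321.5 64.5 -0.06521147937672411 previous -.0662
```

Call:
{"fn": "carry_out", "kwargs": {"rows": [{"slide": [-0.0616,0,0.0266],"twist": [0,0,0]},{"slide": [-0.058,0,0.0334],"twist": [0,0,0]},{"slide": [-0.054,0,0.04],"twist": [0,0,0]},{"slide": [-0.049,0,0.046],"twist": [0,0,0]},{"slide": [-0.0434,0,0.051],"twist": [0,0,0]},{"slide": [-0.0373,0,0.056],"twist": [0,0,0]},{"slide": [-0.0306,0,0.06],"twist": [0,0,0]},{"slide": [-0.0236,0,0.063],"twist": [0,0,0]},{"slide": [-0.016,0,0.065],"twist": [0,0,0]},{"slide": [-0.0086,0,0.0665],"twist": [0,0,0]},{"slide": [0,0,0.015],"twist": [0,0,0]},{"slide": [0,0,0.015],"twist": [0,0,0]},{"slide": [0,0,0],"twist": [0,0,0]},{"slide": [0,0,0],"twist": [0,0,0]}]}}

```text
t: 18.83
ee_pos: [0.505, -0.003, 0.027]
eef_rot: [3.14, -0.006, 0.126]
contact_force: [-3.0, -0.6, 18.0]
grip_width: 0.0135
gripper_force: 34.3
```

Call:
{"fn": "carry_out", "kwargs": {"rows": [{"slide": [0,0,0],"twist": [0,0,0]},{"slide": [0,0,-0.01],"twist": [0,0,0]},{"slide": [0,0,0],"twist": [0,0,0]},{"slide": [0,0,0],"twist": [0,0,0]},{"slide": [0,0,0],"twist": [0,0,0]},{"slide": [0,0,0],"twist": [0,0,0]},{"slide": [0,0,-0.2],"twist": [0,0,0]},{"slide": [0,0,-0.3],"twist": [0,0,0]},{"slide": [0.05,0,-0.3],"twist": [0,0,0]},{"slide": [0.15,0,-0.3],"twist": [0,0,0]},{"slide": [0.2,0,-0.3],"twist": [0,0,0]},{"slide": [0.2,0,-0.1],"twist": [0,0,0]},{"slide": [0.2,0,0],"twist": [0,0,0]},{"slide": [0.15,0,0],"twist": [0,0,0]},{"slide": [0,0,0],"twist": [0,0,0]},{"slide": [0,0,0],"twist": [0,0,0]},{"slide": [0,0,0],"twist": [0,0,0]},{"slide": [0,0,0],"twist": [0,0,0]}], "gripper": 0}}

```text
t: 20.33
ee_pos: [0.6123, 0.0113, 0.2033]
eef_rot: [-3.141, 0.002, 0.126]
contact_force: [-0.3, -0.9, 0.5]
grip_width: 0.0853
gripper_force: 0.0
```

Run:
```python
from meas import *
o=manip.get_obs(); print(o['t'],o['ee_pos'],o['eef_rot']); c=snap("wrist"); meas(c)
pickle.dump({k:c[k] for k in('T','intrinsics','depth','pixels')},open('w8.pkl','wb'))
im=c['pixels'][:,120:520]; cv2.imwrite('pics/w8.png',cv2.resize(im,(600,600))[:,:,::-1])
# lever height
h=cv2.cvtColor(c['pixels'],cv2.COLOR_RGB2HSV); red=((h[...,0]<6)|(h[...,0]>174))&(h[...,1]>150)&(h[...,2]>90); red[:190]=0
v,u=np.where(red)
for r in range(v.min()+6,v.max()-2,12): print(r,pt(c,(u[v==r].mean(),r)))
# bush
k=((h[...,0]>15)&(h[...,0]<30)&(h[...,1]>110)&(h[...,2]>120)).astype(np.uint8)
n,l,s,ce=cv2.connectedComponentsWithStats(k)
e=px(c,(.6385,.0155,.052))
for i in range(1,n):
    if s[i,4]>30 and np.hypot(*(ce[i]-e))<40: print('ring',s[i],pt(c,ce[i],.052))
d=snap('side'); 
for q in cams.recognise('hood',d)[:4]+cams.recognise('hood',snap('top'))[:4]: print(q['p'],q['centre'])
```

```text
20.3333 [0.61233977 0.01132935 0.20330771] [-3.14126668e+00  1.94569972e-03  1.25591599e-01]
ptr (np.float64(322.3636363636364), np.float64(90.47272727272727)) [0.68665738 0.02198087 0.028     ] mark (np.float64(321.6745017884517), np.float64(73.5)) [0.70116662 0.02444355 0.025     ] mark-ptr along rail 0.0006051291503481891
248 [0.55015137 0.00414768 0.07372458]
260 [0.53829233 0.00265118 0.07468304]
272 [0.52541178 0.00054938 0.07420421]
284 [ 0.51272521 -0.00105665  0.074713  ]
296 [ 0.49936593 -0.00274833  0.07466869]
308 [ 0.48593779 -0.0044484   0.0750263 ]
ring [313 140  20  19 220] [0.63769778 0.01592056 0.052     ]
0.9 [302.3, 264.1]
0.61 [229.1, 215.9]
0.4 [324.6, 205.9]
0.62 [276.8, 218.3]
0.56 [282.4, 137.6]
0.55 [236.0, 215.7]
0.51 [202.3, 199.5]
```

View pics/w8.png

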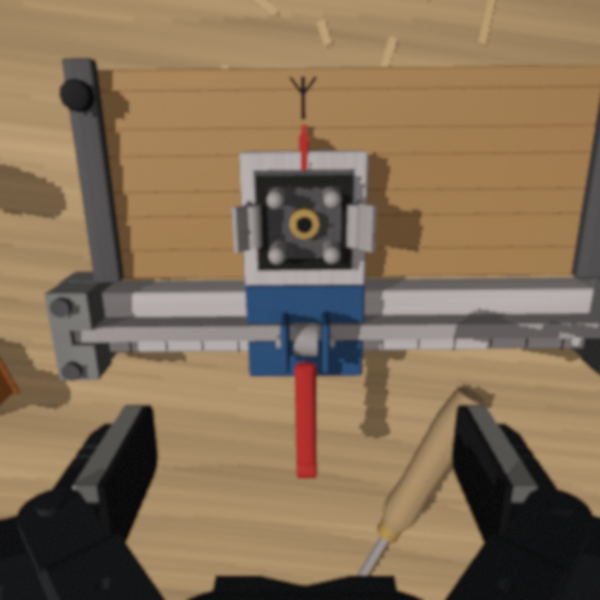

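Call:
{"fn": "carry_out", "kwargs": {"rows": [{"slide": [-0.085,-0.1,-0.15],"twist": [0,0,0]},{"slide": [-0.085,-0.24,-0.15],"twist": [0,0,0]},{"slide": [-0.085,-0.25,-0.09],"twist": [0,0,0]},{"slide": [-0.085,-0.3,0],"twist": [0,0,0]},{"slide": [-0.085,-0.3,0],"twist": [0,0,0]},{"slide": [-0.085,-0.3,0],"twist": [0,0,0]},{"slide": [-0.085,-0.3,0],"twist": [0,0,0]},{"slide": [-0.085,-0.3,0],"twist": [0,0,0]},{"slide": [0,0,0],"twist": [0,0,0]},{"slide": [0,0,0],"twist": [0,0,0]},{"slide": [0,0,0],"twist": [0,0,0]},{"slide": [0,0,0],"twist": [0,0,0]}]}}

```text
t: 21.58
ee_pos: [0.5087, 0.1906, 0.2527]
eef_rot: [-3.097, 0.0, 0.215]
contact_force: [1.1, -0.4, -0.3]
grip_width: 0.0854
gripper_force: 0.0
```

Run:
```python
from h import *
import pickle
o=manip.get_obs(); print(o['t'],o['ee_pos'],o['eef_rot']); c=snap("wrist","w9.png")
pickle.dump({k:c[k] for k in('T','intrinsics','depth','pixels')},open('w9.pkl','wb'))
for q in cams.recognise('hood',c)[:4]: print(q['p'],q['centre'],pt(c,q['centre']))
# point cloud of the hood by depth
K=np.array(c['intrinsics']);D=np.array(c['depth']);v,u=np.mgrid[:400,:640]
P=np.stack([(u-K[0,2])/K[0,0]*D,(v-K[1,2])/K[1,1]*D,D],-1)@c['T'][:3,:3].T+c['T'][:3,3]
near=np.hypot(P[...,0]-.469,P[...,1]-.252)<.075
top=near&(abs(P[...,2]-.072)<.004); q=P[top]
print('neck top',len(q),q[:,:2].mean(0),np.percentile(q,[2,98],axis=0)) 
if len(q)>10: (cx,cy),r=cv2.minEnclosingCircle(q[:,:2].astype(np.float32)); print(cx,cy,r)
sk=near&(abs(P[...,2]-.034)<.003); q=P[sk]; print('skirt',len(q),cv2.minAreaRect((q[:,:2]*1000).astype(np.float32)))
h=cv2.cvtColor(c['pixels'],cv2.COLOR_RGB2HSV)
bl=near&(h[...,2]<60)&(P[...,2]>.01)&(P[...,2]<.03); q=P[bl]; print('stub',len(q),q.mean(0), cv2.minAreaRect((q[:,:2]*1000).astype(np.float32)))
```

```text
21.5833 [0.50867831 0.19062485 0.25271006] [-3.09699637e+00  1.59822333e-04  2.14963223e-01]
0.88 [37.2, 65.4] [0.54003629 0.51123828 0.04002809]
0.86 [271.6, 165.8] [0.49764484 0.25090126 0.06901849]
0.75 [147.6, 130.0] [0.49934316 0.39219485 0.0429566 ]
0.46 [559.1, 79.2] [ 0.6385331  -0.00440932  0.04711532]
neck top 828 [0.48298993 0.25475811] [[0.46730004 0.23980436 0.07008955]
 [0.49789863 0.26990032 0.07420711]]
0.4821752607822418 0.25480833649635315 0.017204567790031433
skirt 717 ((482.0711364746094, 255.10836791992188), (50.46303176879883, 50.56667709350586), 26.261520385742188)
stub 378 [0.51723742 0.26920649 0.02598744] ((516.7341918945312, 270.0259704589844), (24.331401824951172, 18.36204719543457), 24.859888076782227)
```

View pics/w9.png

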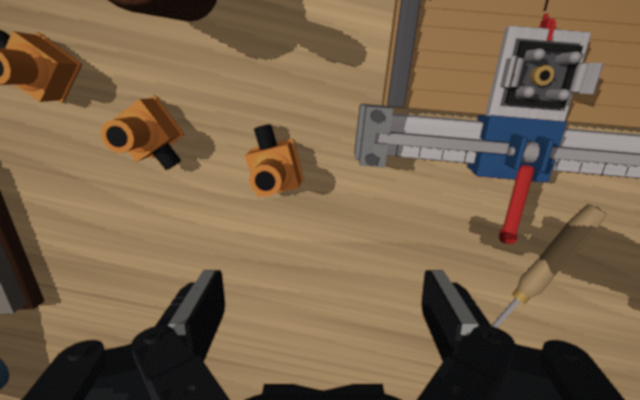

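Call:
{"fn": "carry_out", "kwargs": {"rows": [{"slide": [0,0,0],"twist": [-0.0024,0,-0.0125]},{"slide": [0,0,0],"twist": [-0.0024,0,-0.0125]},{"slide": [0,0,0],"twist": [-0.0023,0,-0.0124]},{"slide": [0,0,0],"twist": [0,0,0]},{"slide": [0.008,-0.145,0.15],"twist": [0,0,0]},{"slide": [0.008,-0.145,0.15],"twist": [0,0,0]},{"slide": [0.008,-0.145,0.15],"twist": [0,0,0]},{"slide": [0.008,-0.145,0.15],"twist": [0,0,0]},{"slide": [0,0,0.15],"twist": [0,0,0]},{"slide": [0,0,0.1],"twist": [0,0,0]},{"slide": [0,0,0],"twist": [0,0,0]},{"slide": [0,0,0],"twist": [0,0,0]},{"slide": [0,0,0],"twist": [0,0,0]}]}}

```text
t: 22.77
ee_pos: [0.4828, 0.2555, 0.1517]
eef_rot: [3.141, -0.006, 0.449]
contact_force: [-0.3, 0.0, -0.5]
grip_width: 0.0856
gripper_force: 0.0
```

```bash
cat > hood.py <<'E'
from h import *
def hood(c,x,y):
    K=np.array(c['intrinsics']);D=np.array(c['depth']);v,u=np.mgrid[:400,:640]
    P=np.stack([(u-K[0,2])/K[0,0]*D,(v-K[1,2])/K[1,1]*D,D],-1)@c['T'][:3,:3].T+c['T'][:3,3]
    near=np.hypot(P[...,0]-x,P[...,1]-y)<.06
    q=P[near&(abs(P[...,2]-.072)<.004)]; (cx,cy),r=cv2.minEnclosingCircle(q[:,:2].astype(np.float32)); print('neck',cx,cy,r,len(q),np.median(q[:,2]))
    q=P[near&(abs(P[...,2]-.034)<.003)]; print('skirt',len(q),cv2.minAreaRect((q[:,:2]*1000).astype(np.float32)))
E
python3 - <<'E'
from hood import *
o=manip.get_obs(); print(o['t'],o['ee_pos'],o['eef_rot']); hood(snap("wrist"),.482,.255)
E
```

```text
22.7667 [0.48279995 0.25554592 0.15168961] [ 3.14118851 -0.00634757  0.44948384]
neck 0.4821990728378296 0.2551303505897522 0.016944294795393944 1587 0.0725668945536235
skirt 1317 ((481.9671325683594, 255.1648712158203), (50.52832794189453, 49.98828125), 26.045379638671875)
```

Call:
{"fn": "carry_out", "kwargs": {"rows": [{"slide": [-0.006,0,0.2],"twist": [0,0,-0.0009]},{"slide": [0,0,0.25],"twist": [0,0,0]},{"slide": [0,0,0.25],"twist": [0,0,0]},{"slide": [0,0,0.25],"twist": [0,0,0]},{"slide": [0,0,0.15],"twist": [0,0,0]},{"slide": [0,0,0.05],"twist": [0,0,0]},{"slide": [0,0,0],"twist": [0,0,0]},{"slide": [0,0,0],"twist": [0,0,0]},{"slide": [0,0,0],"twist": [0,0,0]}]}}

```text
t: 23.57
ee_pos: [0.4838, 0.2564, 0.0148]
eef_rot: [3.141, -0.009, 0.456]
contact_force: [0.0, -0.0, 0.5]
grip_width: 0.0853
gripper_force: 0.0
```

Call:
{"fn": "carry_out", "kwargs": {"rows": [{"slide": [0,0,0],"twist": [0,0,0]},{"slide": [0,0,0],"twist": [0,0,0]},{"slide": [0,0,0],"twist": [0,0,0]},{"slide": [0,0,0],"twist": [0,0,0]},{"slide": [0,0,0],"twist": [0,0,0]},{"slide": [0,0,0],"twist": [0,0,0]},{"slide": [0,0,0],"twist": [0,0,0]},{"slide": [0,0,0],"twist": [0,0,0]},{"slide": [0,0,0],"twist": [0,0,0]},{"slide": [0,0,0],"twist": [0,0,0]}], "gripper": 1, "squeeze": 90}}

```text
t: 24.4
ee_pos: [0.4846, 0.2565, 0.0163]
eef_rot: [3.14, -0.01, 0.457]
contact_force: [-1.7, -2.8, 15.4]
grip_width: 0.0322
gripper_force: 91.9
```

Run:
```python
from h import *
o=manip.get_obs(); print(o['t'],o['ee_pos'],o['eef_rot'],o['contact_force'])
c=snap("wrist")
# lowest visible pad point per column near the grip: print z near the finger/shoulder boundary
for u in(290,300,345,355): print(u,[(v,*np.round(pt(c,(u,v)),3)) for v in range(225,290,6)])
```

```text
24.4 [0.4845738  0.25645576 0.01628246] [ 3.14000763 -0.0103357   0.45651325] [-1.71529667 -2.80860412 15.37065054]
290 [(225, np.float64(0.498), np.float64(0.28), np.float64(0.032)), (231, np.float64(0.496), np.float64(0.279), np.float64(0.034)), (237, np.float64(0.493), np.float64(0.278), np.float64(0.034)), (243, np.float64(0.491), np.float64(0.277), np.float64(0.035)), (249, np.float64(0.489), np.float64(0.276), np.float64(0.037)), (255, np.float64(0.487), np.float64(0.275), np.float64(0.038)), (261, np.float64(0.485), np.float64(0.274), np.float64(0.039)), (267, np.float64(0.483), np.float64(0.273), np.float64(0.04)), (273, np.float64(0.485), np.float64(0.273), np.float64(0.048)), (279, np.float64(0.486), np.float64(0.273), np.float64(0.054)), (285, np.float64(0.487), np.float64(0.272), np.float64(0.06))]
300 [(225, np.float64(0.5), np.float64(0.276), np.float64(0.032)), (231, np.float64(0.498), np.float64(0.275), np.float64(0.034)), (237, np.float64(0.496), np.float64(0.274), np.float64(0.035)), (243, np.float64(0.494), np.float64(0.273), np.float64(0.037)), (249, np.float64(0.
[... 1128 characters left out ...]
 [(225, np.float64(0.51), np.float64(0.254), np.float64(0.031)), (231, np.float64(0.509), np.float64(0.253), np.float64(0.034)), (237, np.float64(0.506), np.float64(0.252), np.float64(0.035)), (243, np.float64(0.504), np.float64(0.251), np.float64(0.036)), (249, np.float64(0.502), np.float64(0.25), np.float64(0.036)), (255, np.float64(0.5), np.float64(0.249), np.float64(0.039)), (261, np.float64(0.498), np.float64(0.248), np.float64(0.039)), (267, np.float64(0.496), np.float64(0.247), np.float64(0.041)), (273, np.float64(0.497), np.float64(0.248), np.float64(0.048)), (279, np.float64(0.497), np.float64(0.249), np.float64(0.054)), (285, np.float64(0.497), np.float64(0.25), np.float64(0.059))]
```

Call:
{"fn": "carry_out", "kwargs": {"rows": [{"slide": [0,0,-0.1],"twist": [0,0,0]},{"slide": [0,0,-0.2],"twist": [0,0,0]},{"slide": [0,0,-0.25],"twist": [0,0,0]},{"slide": [0,0,-0.25],"twist": [0,0,0]},{"slide": [0,0,-0.2],"twist": [0,0,0]},{"slide": [0,0,0],"twist": [0,0,0]},{"slide": [0,0,0],"twist": [0,0,0.0131]},{"slide": [0,0,0],"twist": [0,0,0.0131]},{"slide": [0,0,0],"twist": [0,0,0.013]},{"slide": [0,0,0],"twist": [0,0,0.013]},{"slide": [0,0,0],"twist": [0,0,0]},{"slide": [0,0,0],"twist": [0,0,0]}]}}

```text
t: 25.45
ee_pos: [0.4975, 0.1939, 0.132]
eef_rot: [-3.092, 0.001, 0.223]
contact_force: [0.5, 1.0, -1.0]
grip_width: 0.0324
gripper_force: 92.3
```

Call:
{"fn": "carry_out", "kwargs": {"rows": [{"slide": [0.04,0.08,0],"twist": [0,0,0]},{"slide": [0.08,0.17,0],"twist": [0,0,0]},{"slide": [0.086,0.18,0],"twist": [0,0,0]},{"slide": [0.086,0.18,0],"twist": [0,0,0]},{"slide": [0.086,0.18,0],"twist": [0,0,0]},{"slide": [0.086,0.18,0],"twist": [0,0,0]},{"slide": [0.086,0.18,0],"twist": [0,0,0]},{"slide": [0.086,0.18,0],"twist": [0,0,0]},{"slide": [0.086,0.18,0],"twist": [0,0,0]},{"slide": [0.086,0.18,0],"twist": [0,0,0]},{"slide": [0.086,0.18,0],"twist": [0,0,0]},{"slide": [0.082,0.17,0],"twist": [0,0,0]},{"slide": [0.05,0.11,0],"twist": [0,0,0]},{"slide": [0,0,0],"twist": [0,0,0]},{"slide": [0,0,0],"twist": [0,0,0]},{"slide": [0,0,0],"twist": [0,0,0]},{"slide": [0,0,0],"twist": [0,0,0]}]}}

```text
t: 26.87
ee_pos: [0.6744, -0.0277, 0.1198]
eef_rot: [-3.091, 0.001, 0.226]
contact_force: [0.1, 0.7, -0.3]
grip_width: 0.0325
gripper_force: 92.3
```

```bash
cat > held.py <<'E'
from h import *
o=manip.get_obs(); print(o['t'],o['ee_pos'],o['eef_rot'],o['contact_force'],o['grip_width'])
c=snap("wrist")
K=np.array(c['intrinsics']);D=np.array(c['depth']);v,u=np.mgrid[:400,:640]
Pc=np.stack([(u-K[0,2])/K[0,0]*D,(v-K[1,2])/K[1,1]*D,D],-1); M=np.array(c['T_tool_cam']); P=Pc@M[:3,:3].T+M[:3,3]
h=cv2.cvtColor(c['pixels'],cv2.COLOR_RGB2HSV); org=(h[...,0]>5)&(h[...,0]<16)&(h[...,1]>180)&(h[...,2]>110)&(D>0)&(np.hypot(P[...,0],P[...,1])<.06)
q=P[org]; print('orange in tool coords',len(q))
for z0 in np.arange(-.06,.03,.004):
    k=q[abs(q[:,2]-z0)<.002]
    if len(k)>8: print(round(z0,3),len(k),'x',np.round([k[:,0].min(),k[:,0].max()],4),'y',np.round([np.percentile(k[:,1],2),np.percentile(k[:,1],98)],4))
# top face of the skirt plane and its front edge
cv2.imwrite('pics/held.png',c['pixels'][:,:,::-1])
E
python3 held.py
```

```text
26.8667 [ 0.67437488 -0.0276895   0.11982216] [-3.09130038e+00  9.67853271e-04  2.25735010e-01] [ 0.0556837   0.67405159 -0.34538438] 0.03245432858514625
orange in tool coords 4809
-0.056 1983 x [-0.0184  0.0151] y [-0.0161  0.0148]
-0.052 209 x [0.0084 0.0153] y [-0.0136  0.0044]
-0.048 223 x [0.0078 0.015 ] y [-0.0139  0.0049]
-0.044 194 x [0.0076 0.0151] y [-0.0138  0.0047]
-0.04 173 x [0.008  0.0152] y [-0.0125  0.0048]
-0.036 153 x [0.0089 0.0152] y [-0.0128  0.0049]
-0.032 140 x [0.0089 0.015 ] y [-0.0128  0.0049]
-0.028 136 x [0.0055 0.015 ] y [-0.0136  0.0049]
-0.024 166 x [0.0031 0.0147] y [-0.0168  0.015 ]
-0.02 16 x [0.0025 0.023 ] y [-0.0169  0.0151]
-0.016 277 x [0.0215 0.023 ] y [-0.024   0.0226]
-0.012 292 x [0.0216 0.023 ] y [-0.0236  0.0225]
-0.008 204 x [0.0216 0.0227] y [-0.024   0.0231]
-0.004 165 x [0.0215 0.0227] y [-0.0241  0.0228]
0.0 146 x [0.0215 0.0227] y [-0.0247  0.0238]
0.004 112 x [0.0216 0.0229] y [-0.0244  0.0234]
0.008 84 x [0.0214 0.0231] y [-0.0245  0.0234]
0.012 135 x [0.018  0.0242] y [-0.0211  0.0248]
```

Run:
```python
from h import *
print(np.round(manip.get_obs()['joint_positions'],3))
```

```text
[-0.158  0.432 -0.012  1.146  0.046  2.757]
```

Call:
{"fn": "carry_out", "kwargs": {"rows": [{"slide": [0,0,-0.03],"twist": [-0.004,0,0.0078]},{"slide": [0,0,-0.03],"twist": [-0.004,0,0.0078]},{"slide": [0,0,0],"twist": [0,0,0]},{"slide": [0,0,0],"twist": [0,0,0]},{"slide": [0,0,0],"twist": [0,0,0]}]}}

```text
t: 27.33
ee_pos: [0.675, -0.0287, 0.1272]
eef_rot: [3.141, 0.003, 0.128]
contact_force: [0.4, -0.4, -0.8]
grip_width: 0.0323
gripper_force: 92.3
```

Run:
```python
from h import *
o=manip.get_obs();print(np.round(o['joint_positions'],3),o['ee_pos'],o['eef_rot'])
```

```text
[-1.380e-01  4.180e-01 -1.500e-02  1.140e+00 -1.000e-03  2.876e+00] [ 0.67501673 -0.02866739  0.12716689] [3.14125078e+00 2.56301702e-03 1.28126917e-01]
```

Call:
{"fn": "carry_out", "kwargs": {"rows": [{"slide": [-0.059,-0.1,0],"twist": [0,0,0]},{"slide": [-0.059,-0.1,0],"twist": [0,0,0]},{"slide": [-0.059,-0.1,0],"twist": [0,0,0]},{"slide": [-0.06,-0.104,0],"twist": [0,0,0]},{"slide": [0,0,0],"twist": [0,0,0]},{"slide": [0,0,0.12],"twist": [0,0,0]},{"slide": [0,0,0.12],"twist": [0,0,0]},{"slide": [0,0,0],"twist": [0,0,0]},{"slide": [0,0,0],"twist": [0,0,0]},{"slide": [0,0,0],"twist": [0,0,0]},{"slide": [0,0,0],"twist": [0,0,0]}]}}

```text
t: 28.25
ee_pos: [0.6418, 0.0153, 0.0995]
eef_rot: [3.14, 0.001, 0.126]
contact_force: [-0.0, 0.6, -0.1]
grip_width: 0.0323
gripper_force: 92.3
```

Run:
```python
from h import *
o=manip.get_obs();print(np.round(o['joint_positions'],3),o['ee_pos'],o['eef_rot'])
T=np.eye(4);T[:3,:3]=R.from_euler('xyz',o['eef_rot']).as_matrix();p=T[:3,:3]@[-.0028,-.0005,0]+o['ee_pos']
x=np.array([np.cos(.127),np.sin(.127)]);e=(np.array([.6377,.0159])-p[:2]);print('hood',p,'err jig',e@x,e@[-x[1],x[0]])
c=snap('wrist'); K=np.array(c['intrinsics']);D=np.array(c['depth']);v,u=np.mgrid[:400,:640]
P=np.stack([(u-K[0,2])/K[0,0]*D,(v-K[1,2])/K[1,1]*D,D],-1)@c['T'][:3,:3].T+c['T'][:3,3]
h=cv2.cvtColor(c['pixels'],cv2.COLOR_RGB2HSV); s=P[...,:2]-[.6377,.0159]; jx=s@x; jy=s@np.array([-x[1],x[0]])
# clips: tab tops ~0.071, |jy| 28..42
for sg in(1,-1):
    k=(abs(P[...,2]-.07)<.004)&(sg*jy>.027)&(sg*jy<.045)&(abs(jx)<.03)&(h[...,1]<90); print(sg,k.sum(), (np.percentile(jy[k],[2,98]),np.percentile(jx[k],[2,98])) if k.sum() else '')
k=(abs(P[...,2]-.046)<.003)&(abs(jx)<.07)&(abs(jy)<.06)&(h[...,1]<70)&(h[...,2]>120);print('plate',k.sum(),np.percentile(jy[k],[1,99]),np.percentile(jx[k],[1,99]))
```

```text
[-7.600e-02  3.830e-01 -1.300e-01  1.058e+00 -1.000e-03  2.939e+00] [0.64177784 0.01528875 0.09945002] [3.14037787e+00 6.55944175e-04 1.26419547e-01]
hood [0.63893715 0.01543173 0.09945125] err jig -0.0011678725034382418 0.0006211959854392173
1 528 (array([0.03289231, 0.04019774]), array([-0.01213635,  0.01315186]))
-1 476 (array([-0.04015047, -0.03278974]), array([-0.01158572,  0.01360291]))
plate 1893 [-0.03621124  0.03775949] [0.0122169  0.04146135]
```

Call:
{"fn": "carry_out", "kwargs": {"rows": [{"slide": [-0.004,-0.005,0.03],"twist": [0,0,0]},{"slide": [0,0,0.03],"twist": [0,0,0]},{"slide": [0,0,0.03],"twist": [0,0,0]},{"slide": [0,0,0.03],"twist": [0,0,0]},{"slide": [0,0,0.02],"twist": [0,0,0]},{"slide": [0,0,0],"twist": [0,0,0]},{"slide": [0,0,0],"twist": [0,0,0]},{"slide": [0,0,0],"twist": [0,0,0]}]}}

```text
t: 28.97
ee_pos: [0.6404, 0.0159, 0.0815]
eef_rot: [3.141, 0.002, 0.126]
contact_force: [-0.5, 0.5, -0.5]
grip_width: 0.0321
gripper_force: 92.3
```

Call:
{"fn": "carry_out", "kwargs": {"rows": [{"slide": [0,0,0.015],"twist": [0,0,0]},{"slide": [0,0,0.015],"twist": [0,0,0]},{"slide": [0,0,0.015],"twist": [0,0,0]},{"slide": [0,0,0.015],"twist": [0,0,0]},{"slide": [0,0,0.015],"twist": [0,0,0]},{"slide": [0,0,0],"twist": [0,0,0]}]}}

```text
t: 29.47
ee_pos: [0.6419, 0.0157, 0.0737]
eef_rot: [3.14, -0.001, 0.127]
contact_force: [0.9, -0.7, -1.6]
grip_width: 0.0323
gripper_force: 92.7
```

Call:
{"fn": "carry_out", "kwargs": {"rows": [{"slide": [0,0,0.015],"twist": [0,0,0]},{"slide": [0,0,0.015],"twist": [0,0,0]},{"slide": [0,0,0],"twist": [0,0,0]}]}}

```text
t: 29.72
ee_pos: [0.6407, 0.0157, 0.069]
eef_rot: [3.14, 0.002, 0.126]
contact_force: [1.0, -0.6, 0.9]
grip_width: 0.0325
gripper_force: 93.0
```

Call:
{"fn": "carry_out", "kwargs": {"rows": [{"slide": [0,0,0.015],"twist": [0,0,0]},{"slide": [0,0,0.015],"twist": [0,0,0]},{"slide": [0,0,0],"twist": [0,0,0]}]}}

```text
t: 29.97
ee_pos: [0.6408, 0.0157, 0.0669]
eef_rot: [3.14, 0.001, 0.126]
contact_force: [-2.2, -1.4, 10.6]
grip_width: 0.0326
gripper_force: 94.4
```

```bash
cat > chk.py <<'E'
from h import *
o=manip.get_obs();print(o['t'],o['ee_pos'],o['contact_force'])
c=snap('wrist'); K=np.array(c['intrinsics']);D=np.array(c['depth']);v,u=np.mgrid[:400,:640]
P=np.stack([(u-K[0,2])/K[0,0]*D,(v-K[1,2])/K[1,1]*D,D],-1)@c['T'][:3,:3].T+c['T'][:3,3]
x=np.array([np.cos(.127),np.sin(.127)]);s=P[...,:2]-[.6384,.016]; jx=s@x; jy=s@np.array([-x[1],x[0]])
h=cv2.cvtColor(c['pixels'],cv2.COLOR_RGB2HSV)
org=(h[...,0]>4)&(h[...,0]<16)&(h[...,1]>180)&(D>0)&(abs(jx)<.06)&(abs(jy)<.04)
z=P[...,2][org]; print('neck top z',np.median(z[z>z.max()-.008]),'lowest',np.percentile(z,[.5,2]))
hs,ed=np.histogram(z,np.arange(.04,.15,.004)); print(dict(zip(np.round(ed[:-1],3),hs)))
f=org&(abs(jy)<.02)&(jx>.018)
print('front/skirt', [(round(a,3),np.round(jx[f&(abs(P[...,2]-a)<.0015)].max(),4)) for a in np.arange(.048,.1,.003) if (f&(abs(P[...,2]-a)<.0015)).any()])
for sg in(1,-1):
    k=(abs(P[...,2]-.07)<.004)&(sg*jy>.027)&(sg*jy<.05)&(abs(jx)<.03)&(h[...,1]<90); print(sg,k.sum(), (np.percentile(jy[k],[2,98]),P[...,2][k].mean()) if k.sum() else '')
cv2.imwrite('pics/chk.png',c['pixels'][:,:,::-1])
E
python3 chk.py
```

```text
29.9667 [0.64081294 0.01568006 0.06686526] [-2.16078658 -1.36619052 10.55390468]
neck top z 0.12277678468862875 lowest [0.05328623 0.05509986]
{np.float64(0.04): np.int64(0), np.float64(0.044): np.int64(0), np.float64(0.048): np.int64(6), np.float64(0.052): np.int64(166), np.float64(0.056): np.int64(126), np.float64(0.06): np.int64(143), np.float64(0.064): np.int64(156), np.float64(0.068): np.int64(185), np.float64(0.072): np.int64(185), np.float64(0.076): np.int64(281), np.float64(0.08): np.int64(340), np.float64(0.084): np.int64(55), np.float64(0.088): np.int64(226), np.float64(0.092): np.int64(268), np.float64(0.096): np.int64(299), np.float64(0.1): np.int64(328), np.float64(0.104): np.int64(350), np.float64(0.108): np.int64(396), np.float64(0.112): np.int64(420), np.float64(0.116): np.int64(470), np.float64(0.12): np.int64(2446), np.float64(0.124): np.int64(61), np.float64(0.128): np.int64(0), np.float64(0.132): np.int64(0), np.float64(0.136): np.int64(0), np.float64(0.14): np.int64(0), np.float64(0.144): np.int64(0)}
front/skirt [(np.float64(0.051), np.float64(0.0262)), (np.float64(0.054), np.float64(0.0267)), (np.float64(0.057), np.float64(0.0264)), (np.float64(0.06), np.float64(0.0249)), (np.float64(0.063), np.float64(0.0251)), (np.float64(0.066), np.float64(0.0251)), (np.float64(0.069), np.float64(0.0314)), (np.float64(0.072), np.float64(0.0251)), (np.float64(0.075), np.float64(0.0251)), (np.float64(0.078), np.float64(0.0253)), (np.float64(0.081), np.float64(0.0254)), (np.float64(0.084), np.float64(0.0253))]
1 715 (array([0.02988994, 0.04055651]), np.float64(0.0698856961511249))
-1 750 (array([-0.04017674, -0.02979851]), np.float64(0.06990755135071446))
```

Call:
{"fn": "carry_out", "kwargs": {"rows": [{"slide": [0,0,0.012],"twist": [0,0,0]},{"slide": [0,0,0],"twist": [0,0,0]},{"slide": [0,0,0],"twist": [0,0,0]},{"slide": [0,0,0],"twist": [0,0,0]},{"slide": [0,0,0],"twist": [0,0,0]}]}}

```text
t: 30.43
ee_pos: [0.6408, 0.0157, 0.0663]
eef_rot: [3.14, 0.001, 0.126]
contact_force: [-3.2, -0.2, 12.0]
grip_width: 0.0321
gripper_force: 95.1
```

Call:
{"fn": "carry_out", "kwargs": {"rows": [{"slide": [0,0,0.012],"twist": [0,0,0]},{"slide": [0,0,0.012],"twist": [0,0,0]},{"slide": [0,0,0],"twist": [0,0,0]},{"slide": [0,0,0],"twist": [0,0,0]},{"slide": [0,0,0],"twist": [0,0,0]},{"slide": [0,0,0],"twist": [0,0,0]},{"slide": [0,0,0],"twist": [0,0,0]}]}}

```text
t: 31.02
ee_pos: [0.6409, 0.0157, 0.0658]
eef_rot: [3.14, 0.001, 0.126]
contact_force: [-8.0, -0.6, 22.5]
grip_width: 0.0321
gripper_force: 97.3
```

```bash
python3 chk.py
```

```text
31.0167 [0.64091393 0.01567755 0.0657736 ] [-7.98523563 -0.63050367 22.49409086]
neck top z 0.12175552346506438 lowest [0.0522291  0.05409071]
{np.float64(0.04): np.int64(0), np.float64(0.044): np.int64(0), np.float64(0.048): np.int64(31), np.float64(0.052): np.int64(171), np.float64(0.056): np.int64(122), np.float64(0.06): np.int64(142), np.float64(0.064): np.int64(165), np.float64(0.068): np.int64(174), np.float64(0.072): np.int64(213), np.float64(0.076): np.int64(285), np.float64(0.08): np.int64(291), np.float64(0.084): np.int64(53), np.float64(0.088): np.int64(306), np.float64(0.092): np.int64(286), np.float64(0.096): np.int64(313), np.float64(0.1): np.int64(327), np.float64(0.104): np.int64(366), np.float64(0.108): np.int64(414), np.float64(0.112): np.int64(424), np.float64(0.116): np.int64(486), np.float64(0.12): np.int64(2397), np.float64(0.124): np.int64(0), np.float64(0.128): np.int64(0), np.float64(0.132): np.int64(0), np.float64(0.136): np.int64(0), np.float64(0.14): np.int64(0), np.float64(0.144): np.int64(0)}
front/skirt [(np.float64(0.051), np.float64(0.0268)), (np.float64(0.054), np.float64(0.0268)), (np.float64(0.057), np.float64(0.025)), (np.float64(0.06), np.float64(0.0249)), (np.float64(0.063), np.float64(0.0249)), (np.float64(0.066), np.float64(0.0295)), (np.float64(0.069), np.float64(0.0309)), (np.float64(0.072), np.float64(0.0253)), (np.float64(0.075), np.float64(0.0252)), (np.float64(0.078), np.float64(0.0253)), (np.float64(0.081), np.float64(0.0255)), (np.float64(0.084), np.float64(0.0253))]
1 711 (array([0.02994794, 0.04047616]), np.float64(0.06986913368704295))
-1 737 (array([-0.04026541, -0.03049821]), np.float64(0.069919214779293))
```

```bash
python3 -c "
from h import *
print(order.job_done())"
```

```text
the job is handed in; nothing more can be done
None
```

I've handed the job in: the carriage is locked about 0.6 mm from the pencil mark with the lever flat, and the orange hood is clipped on both sides and still held down with about 22 N, seal fully squeezed. I didn't re-measure the pointer after the push, and the mallet, gouge and rosette were left alone.

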